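# Stand back the upper arm of a dental articulator

## Task

Open the articulator that carries the pink wax set-up with white teeth: with the fingers, push the front end of its upper arm up and over until the arm leans back against its stop and stays there by itself. Work gently, so that the arm neither slams open nor drops shut; keep off the wax, teeth and plaster, and do not pinch, lift, tip or shove the articulator. Leave the other articulator closed, and it and the bottle, wax knife and spare model where they are.

Things in the scene. Friction and masses are not known exactly. Their poses are not given: they have to be found in the camera images.
- pink_articulator: the articulator (metal jaw holder) to open: lower frame, 1.2 to 1.5 kg with all it carries, standing loose on rubber feet. Origin: centre of its underside. x from front (brass screw, facing roughly to the robot) to rear (hinge), y left, z up. Base plate x -90 to 85 mm, z 5 to 17; rear posts at y +-55 carry the hinge line (along y at x 45, z 105). Closed: 190 long, 146 wide, 138 mm high
- pink_hinge (a point): midpoint of the hinge line, at x 45, y 0, z 105 mm of pink_articulator. Its axes turn with the upper arm, and equal the lower frame's when closed. In this arm frame (mm): flat bar 32 wide, x 2 to -104, z -5 to 7; at its front a block, x -101 to -123, 24 wide, z -9 to 11, with the brass screw ahead of it; tallest part behind: cross bar z 8 to 18 over the hinge
- pink_screw (a point): centre of the front end face of the knurled brass clamp screw, the foremost part of the upper arm and the place to push under it, at x -150, z 0 in the arm frame (axes as pink_hinge). The screw: diameter 16 mm, from x -150 to -123. Closed, it is 105 mm above the bench; below it are only bench and the incisal table (36 mm disc, top 32 mm high, front edge 19 mm behind this point)
- pink_arm (a joint): opening angle of the upper arm, rad: 0 closed (start), grows as its front goes up and over to the rear; 1.57 upright, 2.2 leaning on its stop. Arm with case 0.31 to 0.38 kg; damped hinge (0.025 N m friction, 0.04 N m s/rad): 1.5 to 2 N up at the screw raises it; left alone it drops shut below about 1.6, may stay from 1.6 to 1.9, and sinks back to the stop beyond 1.9
- pink_upper_case: white plaster, stone and pink wax with white teeth under the upper arm (62 mm wide, 58 long, 42 high); origin: middle of its top, on the arm's underside, at x -65, z -5 mm in the arm frame; not to be touched
- pink_lower_case: the matching lower half on the lower frame, the same size; origin: middle of its underside, at x -20, z 17 mm of pink_articulator; not to be touched
- yellow_articulator: the other articulator, of the same make and size, with plain yellow stone models; origin and axes as pink_articulator; stays closed and in place
- yellow_arm (a joint): opening angle of its upper arm, rad; stays 0
- bottle: small amber bottle with a white cap, 34 mm diameter, 85 mm high; origin: centre of its underside; bystander
- wax_knife: wax knife, wooden handle and slim steel blade, 170 mm long, 14 mm high, lying on the bench; origin: under its middle, x towards the blade; bystander
- spare_model: loose yellow stone dental model, about 64 by 64 by 28 mm; origin: centre of its underside; bystander
- pink_pin (a point): lower end of the upright steel incisal pin, diameter 8 mm, clamped in the block just behind the screw: at x -113 in the arm frame, from z -73 (this point) to 33 mm. It turns with the arm: upright arm, pin level and pointing to the front; arm leaning back, pin pointing up and to the front, so fingers that stay between screw and pin get in its way
There are look-alikes about, which are no part of the job. What is shaped like the pink_articulator but green is not meant.

How it is judged:
By the outcome, as a careful person would: the job done as asked, in the order asked, and still so for the second after the job is handed in, with the robot touching nothing.
It also fails if it takes over 54 s, if anything falls off the work surface, if the arm or the gripper's body presses on something with over 40 N, if the wrist force passes 120 N, or if a joint passes its speed limit or range.

## Robot

A 6-joint arm with a two-finger parallel gripper is mounted at the origin on the work surface. World frame = base frame: x ahead of the robot, y to its left, z up, the work surface at z = 0. Lengths are in mm, angles in degrees, forces in N, time in s.
With the tool pointing down it reaches from about 350 to 850 mm from the base axis. Payload 8.1 kg.
Tool frame: the origin (TCP) lies between the finger pads; the fingertips stand 8 mm ahead of it and the grasp point (between the pads) lies 11 mm behind it (r.tip_extent is the distance from the TCP to the fingertips, in mm); z points along the fingers, y is the direction in which the jaws open and shut (so a half turn about z gives the same grasp; the last joint's range is limited). The gripper opens to 85 mm and grips with 20 to 120 N. Pads are 22 mm wide; open, the fingers measure 114 mm over their backs; the gripper's body (76 mm by 85 mm) begins 54 mm behind the grasp point. The pads swing forward as they close: fully open they stand 13 mm farther back than shut.
Start: joints at [68.388, 7.471, 85.268, -0, 87.261, -4.893], TCP at [172.584, 574.648, 239.292] pointing down, gripper open.
Joint ranges: [-169.43, 169.43], [-51.17, 129.36], [1.28, 143.12], [-76.62, 256.62], [0, 156.53], [-152.29, 152.29]. Speed limits (degrees/s): [136.94, 136.94, 159.86, 180, 180, 180].

## Interface

Orientations are given as [roll, pitch, yaw] about the fixed x, y, z axes, in that order (R = Rz(yaw) Ry(pitch) Rx(roll)).
In Python, from bench import sensors, viewer, hand_in, r gives the robot as it stands. The module is installed in compiled form; this text tells all that it offers.
- The arm moves only by the tool move_arm, never from a script. Its argument "rows" is a list that holds one entry, the list of rows, each a list of 6 numbers: the shift along the tool's x, y, z in m, then the turn, a rotation vector about the tool's x, y, z in degrees. In form: [[[tx, ty, tz, rx, ry, rz], ...]]. A call has 1 to 20 rows; each row is the pose to reach, as a shift and turn from the pose commanded when the call began, along the tool's axes at that moment; what a row does not reach only later rows make up. A row lasts 1/10 s, in which the tool goes at most 50 mm and 8.59 degrees, less where a joint would pass 70% of its speed; a pose out of reach is approached as far as the arm can. A call with a gripper value outside its range is refused whole. "grip" is the opening, from 0 (shut) to 1 (fully open), set as the call begins (left out, the last holds). The fingers move at their own pace and stop on an object; "newtons" is the grip in N (left out, the last holds). Time passes only in rows, so rows that repeat a pose let the fingers close. It gives the time, the measured TCP pose, the force and the opening at its end, in the units of the state.
- sensors.sense(): the state, without advancing time (a new reading comes with each control period).
- viewer.snapshot(name): name is "scene" or "top" or "wrist"; returns a dict with "color" (480x640x3 uint8, red, green, blue), "camera_matrix" (3x3 intrinsics, pixels), "k1" (the pictures are not rectified: a ray, as slopes to the right and down, at radius r is drawn at 1 + k1 r^2 times it, then the intrinsics apply), "R" (3x3) and "t" (3): a world point X has camera coordinates R X + t. Camera axes: x right, y down, z forward; pixel columns grow to the right and rows downward; lengths in mm; the calibration is good to about 2 mm. A picture is of the moment at which its call begins. There is no depth.
- hand_in(): hands the job in, once; it reports no verdict.
The state is a dict: "time": time; "joint_pos": joint angles; "qd": joint speeds; "joint_efforts": joint torques, N m; "tool_pos": TCP position; "tcp_rot": TCP orientation; "ft_force": force on the tool from outside, world axes, zero at the start; "wrist_torque": the same for the moment, N m; "finger_gap": finger opening in mm.
Only numpy, scipy, OpenCV 4.12 (cv2) and the standard library are available. Lean on these libraries where they do the work, as an engineer would, in place of code of your own. Each camera call takes 0.05 s, during which the arm holds its last target.

## Working session

There is one attempt and no reset: what is moved stays moved. The work goes in short steps, Python scripts to look and compute and a tool call to move; the robot and the scene stay as the last step left them, time stands still between calls to the robot, and variables do not carry over. Pictures are saved under pics/ and viewed, and the job is handed in when it is done.

Besides the shell and the picture viewer there is one more tool, called after "Emit:" as a command line: name --argument value ..., lists and objects as JSON in quotes. move_arm: Moves the arm, as the interface text tells. Its arguments: {"type":"object","properties":{"rows":{"type":"array","items":{"type":"array","items":{"type":"array","items":{"type":"number"}}}},"grip":{"type":"number"},"newtons":{"type":"number"}},"required":["rows"]}

```bash
mkdir -p pics; ls; python3 - <<'E'
from bench import sensors, viewer, r
import cv2
for n in ("scene","top","wrist"):
    s=viewer.snapshot(n); cv2.imwrite(f"pics/{n}0.png",s["color"][:,:,::-1]); print(n,s["camera_matrix"].tolist(),s["k1"],s["R"].round(4).tolist(),s["t"])
print(sensors.sense(), r.tip_extent)
E
```

```text
pics
scene [[486.53191509449834, 0.0, 318.41306221875743], [0.0, 486.53191509449834, 245.86684560112695], [0.0, 0.0, 1.0]] -0.10474429408321383 [[0.5482, 0.8363, -0.0049], [0.5637, -0.3738, -0.7365], [-0.6178, 0.4011, -0.6764]] [-270.36155212 -213.66947562 1412.84429716]
top [[455.45296143014554, 0.0, 311.017193830217], [0.0, 455.45296143014554, 253.72696133182723], [0.0, 0.0, 1.0]] -0.03946722799116669 [[-0.0078, -0.9995, -0.0311], [-0.9881, 0.0124, -0.1533], [0.1536, 0.0295, -0.9877]] [ 24.2633126  528.11334322 913.69555541]
wrist [[423.7586558346108, 0.0, 316.91621058963017], [0.0, 423.7586558346108, 238.48919747973343], [0.0, 0.0, 1.0]] -0.0740108722471921 [[0.288, 0.9576, -0.003], [0.9102, -0.2728, 0.3116], [0.2976, -0.0925, -0.9502]] [-599.6845774  -41.056873   381.3598604]
{'time': 0.15, 'joint_pos': array([ 6.83897449e+01,  7.50448641e+00,  8.53171784e+01,  1.35385749e-03,
        8.72591151e+01, -4.89271379e+00]), 'qd': array([ 0.02549519, -0.10954947, -0.14655594,  0.03799369, -0.05190786,
        0.02329017]), 'joint_efforts': array([ 7.66601934e-04, -5.70059788e+01, -5.01161098e+01, -2.33622659e-04,
        9.47824301e-03,  2.05126958e-05]), 'tool_pos': array([172.40781611, 574.26821096, 238.47109992]), 'tcp_rot': array([-1.79919630e+02, -8.23701927e-03,  1.63282387e+02]), 'ft_force': array([ 0.1000868, -0.7671988,  0.0305758]), 'wrist_torque': array([-0.03892834, -0.0118246 ,  0.00302375]), 'finger_gap': 85.37064015989453} 8.0
```

View pics/scene0.png

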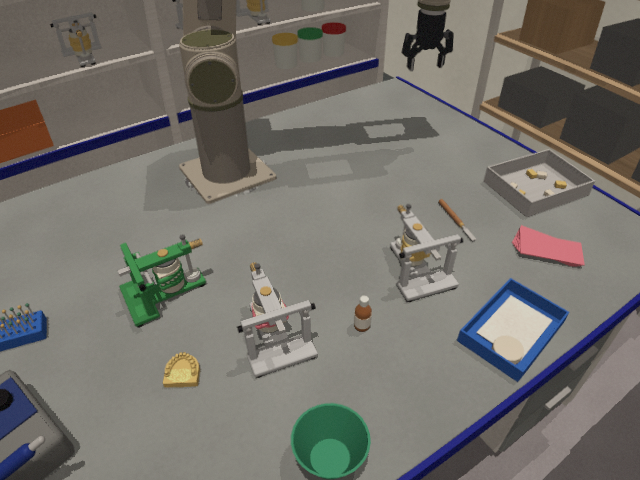

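View pics/top0.png

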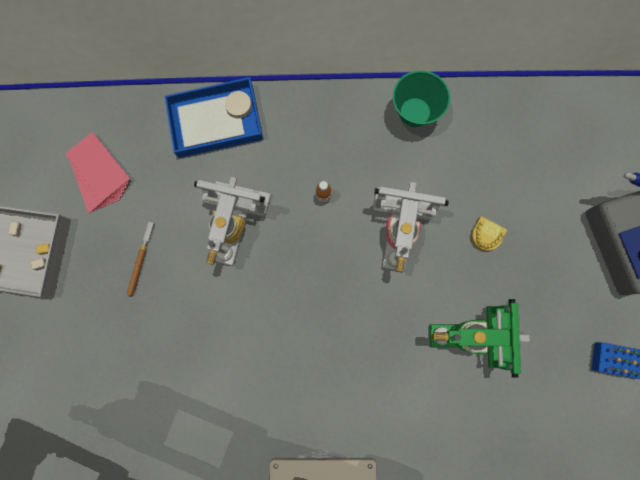

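View pics/wrist0.png

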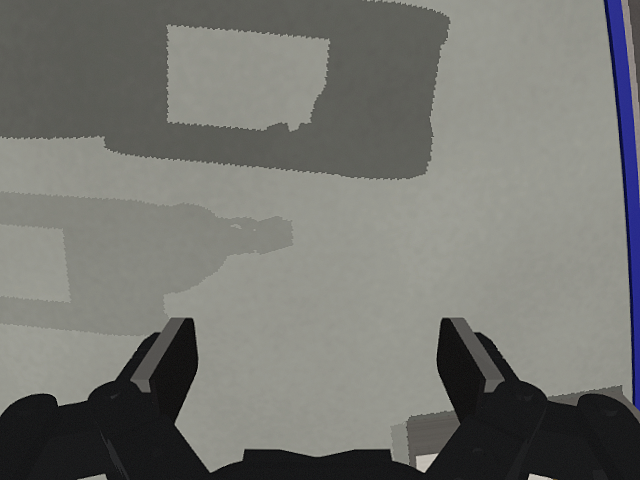

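Candidates: the middle articulator (scene 275,320 / top 405,230), which has pink in it; the left-hand one in top (225,225; scene 425,255), yellow; and the green one (top 475,338), excluded. I'll crop close on the choice and magnify the brass screw and hinge bar.

```bash
cat > h.py <<'E'
import numpy as np, cv2
from bench import sensors, viewer, r
def shot(n,name=None):
    s=viewer.snapshot(n)
    if name: cv2.imwrite(f"pics/{name}.png",s["color"][:,:,::-1])
    return s
def ray(s,u,v):
    K=s["camera_matrix"]; d=np.array([(u-K[0,2])/K[0,0],(v-K[1,2])/K[1,1]])
    p=d.copy()
    for _ in range(20): p=d/(1+s["k1"]*(p@p))
    R=s["R"]; return -R.T@s["t"], R.T@np.array([p[0],p[1],1])
def onz(s,u,v,z):
    c,d=ray(s,u,v); return c+d*(z-c[2])/d[2]
def tri(s1,p1,s2,p2):
    c1,d1=ray(s1,*p1); c2,d2=ray(s2,*p2); d1/=np.linalg.norm(d1); d2/=np.linalg.norm(d2)
    A=np.stack([d1,-d2],1); t=np.linalg.lstsq(A,c2-c1,rcond=None)[0]
    a=c1+d1*t[0]; b=c2+d2*t[1]; return (a+b)/2, np.linalg.norm(a-b)
def proj(s,X):
    c=s["R"]@np.asarray(X,float)+s["t"]; p=c[:2]/c[2]; p=p*(1+s["k1"]*(p@p)); K=s["camera_matrix"]
    return np.array([K[0,0]*p[0]+K[0,2],K[1,1]*p[1]+K[1,2]])
E
python3 - <<'E'
import cv2,numpy as np
t=cv2.imread("pics/top0.png")[170:290,360:460]; s=cv2.imread("pics/scene0.png")[250:380,230:330]
t=cv2.resize(t,(400,480),interpolation=cv2.INTER_CUBIC); s=cv2.resize(s,(400,520),interpolation=cv2.INTER_CUBIC)
o=np.zeros((520,800,3),np.uint8); o[:480,:400]=t; o[:,400:]=s; cv2.imwrite("pics/crop1.png",o)
E
```

```text
(no output)
```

View pics/crop1.png

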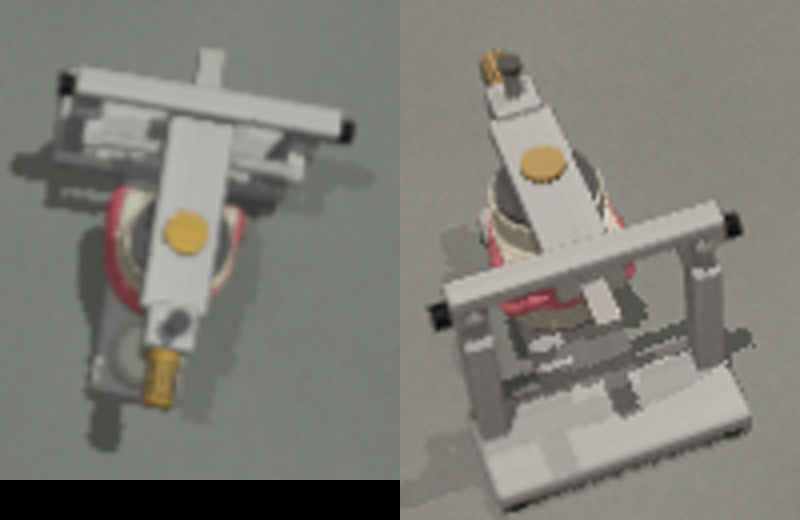

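```bash
python3 - <<'E'
from h import *
s=shot("top"); sc=shot("scene")
print("cams",-s["R"].T@s["t"],-sc["R"].T@sc["t"])
c=lambda x,y:(360+x/4-.4,170+y/4-.4); d=lambda x,y:(230+(x-400)/4-.4,250+y/4-.4)
# cross bar
a=onz(s,*c(67,85),115);b=onz(s,*c(347,130),115); m=(a+b)/2
print(a,b,np.linalg.norm(a-b),m)
print("caps tri",tri(s,c(67,85),sc,d(735,224)),tri(s,c(347,130),sc,d(440,316)))
w=onz(s,*c(157,405),108); print("screw",w, "screwback",onz(s,*c(165,352),113))
print("gold disc",tri(s,c(186,232),sc,d(543,163)))
v=m-w; print(np.hypot(*v[:2]),np.degrees(np.arctan2(v[1],v[0])))
v=b-a; print("bar yaw",np.degrees(np.arctan2(v[1],v[0]))+90)
E
```

```text
cams [381.645539    -9.26186274 984.17116401] [1141.50102116 -420.40687881  796.93945606]
[ 640.47711822 -112.94246424  115.        ] [ 615.70667269 -248.94336745  115.        ] 138.23827489848728 [ 628.09189545 -180.94291585  115.        ]
caps tri (array([ 643.37859209, -111.70961063,  109.02551179]), np.float64(4.487868468388288)) (array([ 617.53006597, -249.26535842,  110.01203159]), np.float64(2.2958833855435685))
screw [ 482.39558365 -152.22584353  108.        ] screwback [ 507.43010804 -156.1963165   113.        ]
gold disc (array([ 566.22630482, -167.92909471,  114.22273452]), np.float64(1.0795284160720136))
148.4994461826091 -11.150201302472134
bar yaw -10.322384752363334
```

Confirmed: the middle articulator has the pink wax and white teeth. Hinge is at about (629,-181,105) with yaw about -10.7°, and the screw tip at about (482,-153), 150 mm from the hinge as specified.

Plan: close the fingers and hold the tool level and parallel to the hinge line. Slide them under the screw from the free left side, then follow an arc about the hinge. First I'll test a small tilt to see which way joint 4 turns.

Emit:
move_arm --rows '[[[0,0,0,0,-8,0],[0,0,0,0,-16,0],[0,0,0,0,-16,0]]]' --grip 0

```text
time: 0.55
tool_pos: [169.9, 575.0, 238.2]
tcp_rot: [-179.9, 16.2, 163.6]
ft_force: [0.3, 0.8, -0.2]
finger_gap: 44.0
```

```bash
python3 - <<'E'
from h import *
from scipy.spatial.transform import Rotation as Ro
s=sensors.sense(); print(s["joint_pos"].round(1),s["tool_pos"],s["tcp_rot"],s["finger_gap"])
R=Ro.from_euler("xyz",s["tcp_rot"],degrees=True).as_matrix()
y=np.radians(-10.7); ex=np.array([np.cos(y),np.sin(y),0]); ey=np.array([-ex[1],ex[0],0])
z=-ey; x=np.array([0,0,-1.]); T=np.stack([x,np.cross(z,x),z],1)
print("yaxis",T[:,1])
print("rotvec",Ro.from_matrix(R.T@T).as_rotvec(degrees=True))
H=np.array([629,-181,105.])
for lat,zz in ((80,140),(80,74)):
    P=H-145*ex+lat*ey; P[2]=zz
    print(P,"tool m",R.T@(P-s["tool_pos"])/1000)
E
```

```text
[ 78.1   9.2  85.  -16.1  87.4   5.5] [169.91704158 574.9581834  238.19918565] [-179.89955994   16.1870198   163.55247244] 44.04553825494459
yaxis [ 0.9826128  -0.18566662  0.        ]
rotvec [ 71.36245768 -59.26854268  53.69707109]
[501.37447373 -75.46931705 140.        ] tool m [-0.45477584 -0.52955225  0.23519436]
[501.37447373 -75.46931705  74.        ] tool m [-0.43637679 -0.52944114  0.29857781]
```

Pointing right drives joint 4 negative, and its limit is -76. So I'll point the tool right with about 20° of down-tilt, first with a travel-and-yaw move, then the tilt.

```bash
cat >> h.py <<'E'
from scipy.spatial.transform import Rotation as Ro
H=np.array([629,-181,105.]); y=np.radians(-10.7); ex=np.array([np.cos(y),np.sin(y),0]); ey=np.array([-ex[1],ex[0],0]); ez=np.array([0,0,1.])
def ori(down,roll=0):  # down: degrees below level, pointing -ey ; roll = bar roll about ey (follows the arm angle)
    a=np.radians(down); z=-np.cos(a)*ey-np.sin(a)*ez
    x=-np.cos(a)*ez+np.sin(a)*ey
    T=np.stack([x,np.cross(z,x),z],1); return T@Ro.from_euler("z",-roll,degrees=True).as_matrix()
def rows(targets,cur=None):
    s=sensors.sense(); R=Ro.from_euler("xyz",s["tcp_rot"],degrees=True).as_matrix(); p=s["tool_pos"]
    if cur is not None: p,R=cur
    return [np.r_[R.T@(P-p)/1000,Ro.from_matrix(R.T@T).as_rotvec(degrees=True)] for P,T in targets]
E
python3 - <<'E'
from h import *
P=H-145*ex+140*ey; P[2]=260
print(P,rows([(P,ori(74))])[0].round(3))
E
```

```text
[512.51447066 -16.51254925 260.        ] [-0.482 -0.47   0.118 23.272  0.223 80.946]
```

Emit:
move_arm --rows '[[[-0.03,-0.03,0.007,1.5,0,5],[-0.06,-0.06,0.015,3,0,10],[-0.1,-0.1,0.025,5,0,17],[-0.14,-0.137,0.034,6.5,0,24],[-0.18,-0.175,0.044,8.5,0,30],[-0.22,-0.214,0.054,10.5,0,37],[-0.26,-0.253,0.064,12.5,0,44],[-0.3,-0.292,0.074,14.5,0,50.5],[-0.34,-0.331,0.083,16.5,0,57],[-0.38,-0.37,0.093,18.5,0,64],[-0.42,-0.41,0.103,20.5,0,71],[-0.455,-0.445,0.111,22,0.2,76.5],[-0.482,-0.47,0.118,23.3,0.2,81],[-0.482,-0.47,0.118,23.3,0.2,81],[-0.482,-0.47,0.118,23.3,0.2,81]]]'

```text
time: 2.05
tool_pos: [513.9, -23.4, 258.8]
tcp_rot: [-179.8, 15.8, 78.7]
ft_force: [-0.4, 0.7, 0.1]
finger_gap: -0.1
```

```bash
python3 - <<'E'
from h import *
s=sensors.sense(); print(s["joint_pos"].round(1),s["tool_pos"],s["tcp_rot"],s["finger_gap"])
P=H-145*ex+140*ey; P[2]=200
for d in (50,25,20): print(rows([(P,ori(d))])[0].round(3))
E
```

```text
[  2.2  -2.2  94.6 -15.4  91.5  13.7] [513.85631109 -23.44653805 258.77883333] [-179.84480782   15.84986823   78.68756319] -0.11251073886629054
[ 2.2000e-02 -3.0000e-03  5.5000e-02 -4.4200e-01 -2.4151e+01 -5.1200e-01]
[ 2.200e-02 -3.000e-03  5.500e-02 -5.550e-01 -4.915e+01 -4.140e-01]
[ 2.200e-02 -3.000e-03  5.500e-02 -5.760e-01 -5.415e+01 -3.920e-01]
```

Emit:
move_arm --rows '[[[0.002,0,0.006,0,-5,0],[0.005,0,0.013,0,-12,0],[0.009,0,0.02,0,-19,0],[0.012,0,0.028,0,-26,0],[0.015,0,0.036,0,-33,0],[0.018,0,0.044,0,-40,0],[0.021,0,0.051,0,-47,-0.3],[0.022,-0.003,0.055,-0.5,-52,-0.4],[0.022,-0.003,0.055,-0.6,-54,-0.4],[0.022,-0.003,0.055,-0.6,-54,-0.4]]]'

```text
time: 3.05
tool_pos: [509.6, -11.7, 198.4]
tcp_rot: [-179.3, 69.9, 80.3]
ft_force: [1.7, 0.3, -0.8]
finger_gap: -0.1
```

```bash
python3 - <<'E'
from h import *
s=sensors.sense(); print(s["joint_pos"].round(1),s["tool_pos"],s["tcp_rot"])
shot("scene","scene1"); shot("top","top1")
R=Ro.from_euler("xyz",s["tcp_rot"],degrees=True).as_matrix(); print(R@[0,0,1])
E
```

```text
[ 24.6  31.1  86.8 -54.1 108.5  40.1] [509.55747067 -11.65077826 198.36342123] [-179.29147125   69.91945649   80.30594855]
[-0.17032812 -0.92364683 -0.34331453]
```

View pics/scene1.png

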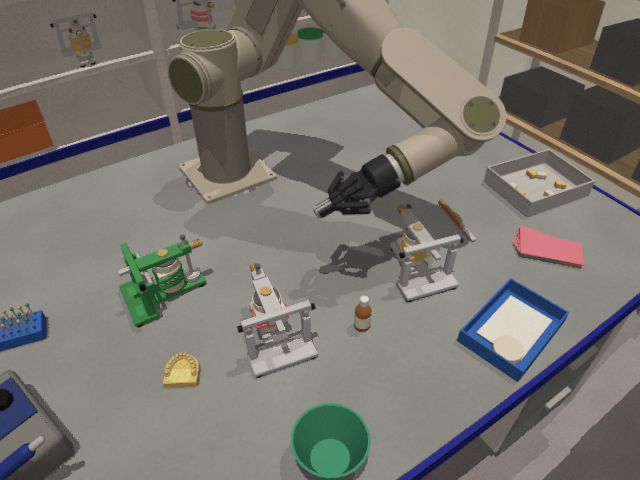

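View pics/top1.png

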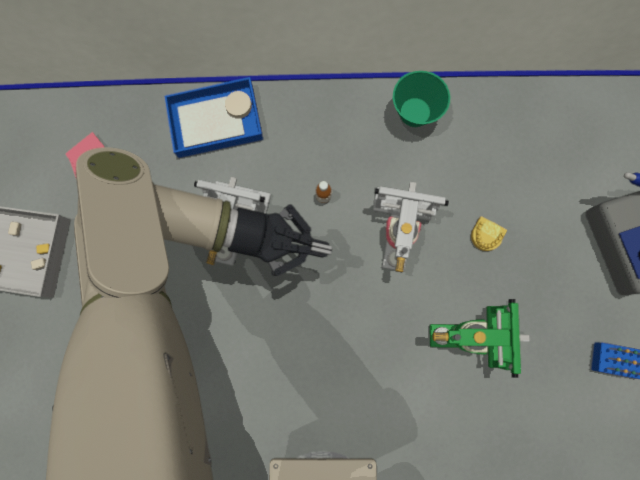

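The wrist is long (about 400 mm) and passes over the yellow articulator. I'll measure that one and choose a steeper down-tilt that clears it.

```bash
cat >> h.py <<'E'
TILT=34.
def arcpose(th,rho=146,gap=0,tip=6,tilt=TILT,back=0):
    th=np.radians(th);a=np.radians(tilt); t=-np.cos(a)*ey-np.sin(a)*ez
    u=-np.cos(th)*ex+np.sin(th)*ez
    n=np.cross(t,u); n/=np.linalg.norm(n)
    if n@(np.sin(th)*ex+np.cos(th)*ez)<0: n=-n
    P=H+rho*u-(19+gap)*n+(tip-back)*t
    x=-n; return P,np.stack([x,np.cross(t,x),t],1)
E
python3 - <<'E'
from h import *
import cv2
t=cv2.imread("pics/top0.png"); cv2.imwrite("pics/crop2.png",cv2.resize(t[165:280,180:285],(630,690),interpolation=cv2.INTER_CUBIC)[:600])
s=shot("top")
for p in ((212,262),(194,183),(266,197),(235,262)): print(p,onz(s,*p,110).round())
P,T=arcpose(0); t=T[:,2]
for L in (100,150,200,250,300,350,400): print(L,(P-L*t).round())
for th in (0,30,60,90,126): P,T=arcpose(th); print(th,P.round(),T[:,0].round(2), T[:,1].round(2))
print(rows([arcpose(0,gap=15,back=70)])[0].round(3))
E
```

```text
(212, 262) [504. 211. 110.]
(194, 183) [665. 252. 110.]
(266, 197) [633. 106. 110.]
(235, 262) [503. 165. 110.]
100 [502. -67. 142.]
150 [510. -26. 170.]
200 [517.  15. 198.]
250 [525.  55. 226.]
300 [533.  96. 254.]
350 [540. 137. 282.]
400 [548. 178. 310.]
0 [ 487. -148.   86.] [ 0.1   0.55 -0.83] [ 0.98 -0.19  0.  ]
30 [ 498. -151.  160.] [-0.33  0.58 -0.75] [ 0.93  0.07 -0.36]
60 [ 542. -163.  219.] [-0.75  0.47 -0.47] [ 0.65  0.34 -0.68]
90 [ 609. -182.  248.] [-0.98  0.19 -0.  ] [ 0.1   0.55 -0.83]
126 [ 697. -206.  230.] [-0.81 -0.22  0.55] [-0.57  0.54 -0.62]
[5.8000e-02 1.0000e-03 9.9000e-02 3.1200e-01 1.3701e+01 4.9000e-02]
```

View pics/crop2.png

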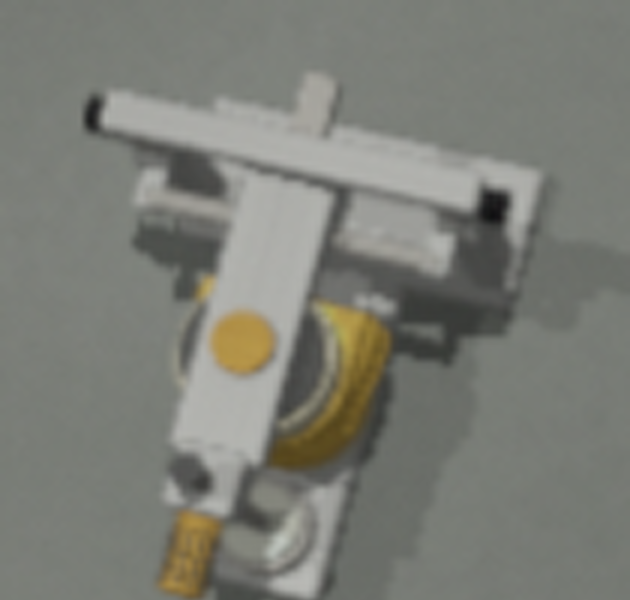

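Clearance is fine at 34° tilt: the tool axis is at z≈254 where it passes over yellow, and yellow is 138 high. Crop2 shows the yellow one closed, its screw near top px (212,262). Now I'll go to the standoff left of the pink screw.

Emit:
move_arm --rows '[[[0.004,0,0.008,0,1,0],[0.012,0,0.02,0,3,0],[0.022,0,0.036,0,5,0],[0.032,0,0.053,0,8,0],[0.042,0,0.07,0,10.5,0],[0.05,0.001,0.086,0.2,12.5,0],[0.055,0.001,0.095,0.3,13.5,0],[0.058,0.001,0.099,0.3,13.7,0],[0.058,0.001,0.099,0.3,13.7,0],[0.058,0.001,0.099,0.3,13.7,0]]]'

```text
time: 4.2
tool_pos: [498.4, -83.3, 111.7]
tcp_rot: [-179.8, 56.2, 79.6]
ft_force: [0.1, 0.3, -0.1]
finger_gap: -0.2
```

```bash
python3 - <<'E'
from h import *
s=sensors.sense(); print(s["joint_pos"].round(1),s["tool_pos"],s["ft_force"])
a=shot("scene","scene2"); b=shot("top","top2"); w=shot("wrist","wrist2")
T=b["color"][140:300,290:450,::-1]; S=a["color"][180:340,200:360,::-1]
o=np.hstack([cv2.resize(T,(400,400),interpolation=cv2.INTER_CUBIC),cv2.resize(S,(400,400),interpolation=cv2.INTER_CUBIC)]); cv2.imwrite("pics/c3.png",o)
# compare measured and predicted tip
tip=s["tool_pos"]+8*Ro.from_euler("xyz",s["tcp_rot"],degrees=True).as_matrix()[:,2]
print("tip pred in crops",(proj(b,tip)-[290,140])*2.5,(proj(a,tip)-[200,180])*2.5+[400,0])
sc=H-150*ex
print("screw pred",(proj(b,sc)-[290,140])*2.5,(proj(a,sc)-[200,180])*2.5+[400,0])
print(rows([arcpose(0,gap=15,back=0),arcpose(0,gap=5,back=0)]))
E
```

```text
[ 15.6  24.2  97.6 -48.2  91.1  40.3] [498.44863548 -83.29749325 111.67710258] [ 0.11854933  0.26640021 -0.14706166]
tip pred in crops [190.49230107 309.17464624] [606.5380409 190.5411252]
screw pred [272.74190644 328.57310791] [529.43151747 211.26659115]
[array([-0.00061417,  0.00026272,  0.06941738,  0.06246152,  0.20941092,
        0.18493769]), array([-0.01061405,  0.00023043,  0.06945391,  0.06246152,  0.20941092,
        0.18493769])]
```

View pics/c3.png

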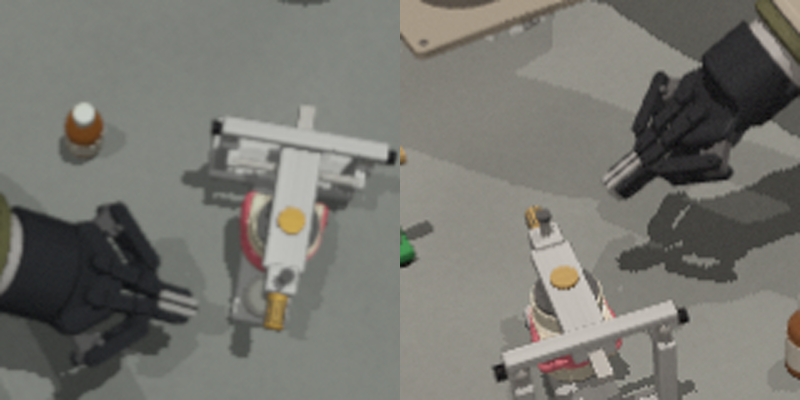

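View pics/wrist2.png

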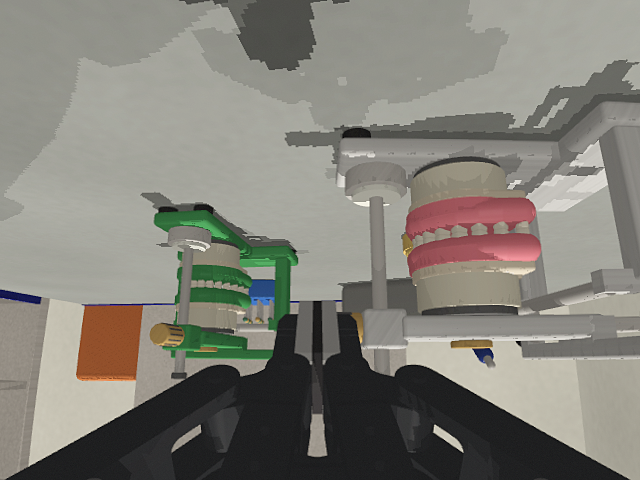

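```bash
python3 - <<'E'
from h import *
b=shot("top"); a=shot("scene"); s=sensors.sense(); T=Ro.from_euler("xyz",s["tcp_rot"],degrees=True).as_matrix()
f=lambda x,y:(290+x/2.5-.3,140+y/2.5-.3); g=lambda x,y:(200+(x-400)/2.5-.3,180+y/2.5-.3)
for name,p in (("in-tip",(158,262)),("in-top",(120,206)),("in-out",(150,245)),("out",(78,362)),("out-low",(75,350))):
    c,d=ray(b,*f(*p)); # intersect plane containing tool y,z through TCP
    n=T[:,0]; X=c+d*((s["tool_pos"]-c)@n)/(d@n); print(name,(T.T@(X-s["tool_pos"])).round())
for name,p in (("low finger tip-ish",(730,170)),("low end",(645,172)),("up knob",(655,78)),("upper inner",(640,130))):
    c,d=ray(a,*g(*p)); n=T[:,0]; X=c+d*((s["tool_pos"]-c)@n)/(d@n); print(name,(T.T@(X-s["tool_pos"])).round())
E
```

```text
in-tip [  0.  29. -30.]
in-top [ -0.  62. -73.]
in-out [ -0.  40. -40.]
out [ -0. -59. -86.]
out-low [ -0. -51. -90.]
low finger tip-ish [ -0.  67. -87.]
low end [ -0.  10. -28.]
up knob [ -0. -68. -76.]
upper inner [ -0. -31. -42.]
```

Knuckle spread is about 65 mm at about 80 mm behind the TCP, so it sits about 67 mm to the side of the arm and clears the case. Sliding under the screw with a 15 mm gap, then closing to about 4 mm.

Emit:
move_arm --rows '[[[0,0,0.004,0,0,0],[0,0,0.012,0,0,0],[0,0,0.022,0,0,0],[0,0,0.032,0,0,0],[0,0,0.042,0,0,0],[0,0,0.052,0,0,0],[0,0,0.061,0,0,0],[0,0,0.067,0,0,0],[0,0,0.069,0,0,0],[-0.002,0,0.07,0,0,0],[-0.006,0,0.07,0,0,0],[-0.01,0,0.07,0,0,0],[-0.011,0,0.07,0,0,0],[-0.011,0,0.07,0,0,0]]]'

```text
time: 5.85
tool_pos: [486.6, -146.7, 82.0]
tcp_rot: [-179.8, 56.2, 79.5]
ft_force: [-0.8, -0.4, 0.9]
finger_gap: -0.4
```

```bash
cat > look.py <<'E'
from h import *
import sys
k=sys.argv[1]
s=sensors.sense(); print(s["time"],s["joint_pos"].round(1),s["tool_pos"].round(1),s["tcp_rot"].round(1),s["ft_force"].round(1))
a=shot("scene"); b=shot("top")
T=b["color"][140:300,320:480,::-1]; S=a["color"][180:340,200:360,::-1]
o=np.hstack([cv2.resize(T,(400,400),interpolation=cv2.INTER_CUBIC),cv2.resize(S,(400,400),interpolation=cv2.INTER_CUBIC)]); cv2.imwrite(f"pics/{k}.png",o)
E
python3 look.py c4
```

```text
5.85 [  9.7  23.5 102.6 -51.5  84.6  40.4] [ 486.6 -146.7   82. ] [-179.8   56.2   79.5] [-0.8 -0.4  0.9]
```

View pics/c4.png

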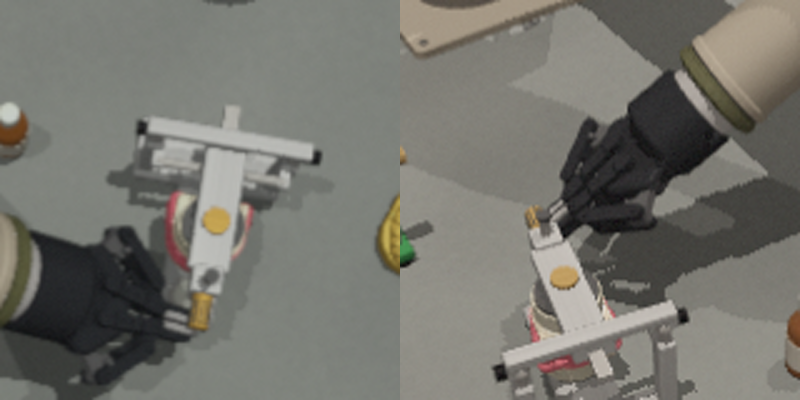

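```bash
cat > plan.py <<'E'
from h import *
import sys
a0,a1,n=float(sys.argv[1]),float(sys.argv[2]),int(sys.argv[3]); kw=eval("dict(%s)"%(sys.argv[4] if len(sys.argv)>4 else ""))
ths=np.linspace(a0,a1,n+1)[1:]
R=rows([arcpose(t,**kw) for t in ths])
print("["+", ".join("["+", ".join(f"{x:.4g}" for x in np.r_[(q[:3]*1).round(4),q[3:].round(1)])+"]" for q in R)+"]")
E
python3 plan.py 0 20 20
```

```text
[[-0.0066, 0.0003, -0.0025, 0, 0.2, -0.7], [-0.0087, 0, -0.0039, 0, 0.2, -1.5], [-0.0108, -0.0001, -0.0053, 0, 0.2, -2.3], [-0.0129, -0.0003, -0.0067, 0, 0.2, -3.1], [-0.0151, -0.0003, -0.0081, 0, 0.2, -4], [-0.0172, -0.0004, -0.0095, 0, 0.2, -4.8], [-0.0193, -0.0004, -0.0109, 0, 0.2, -5.6], [-0.0215, -0.0003, -0.0123, 0, 0.2, -6.5], [-0.0236, -0.0002, -0.0137, 0, 0.2, -7.3], [-0.0257, -0.0001, -0.0151, 0, 0.2, -8.1], [-0.0278, 0.0001, -0.0165, 0, 0.2, -9], [-0.03, 0.0003, -0.0179, 0, 0.2, -9.8], [-0.0321, 0.0006, -0.0193, 0, 0.2, -10.7], [-0.0342, 0.0009, -0.0207, -0, 0.2, -11.5], [-0.0363, 0.0013, -0.0221, -0, 0.2, -12.4], [-0.0384, 0.0017, -0.0234, -0, 0.2, -13.2], [-0.0405, 0.0021, -0.0248, -0, 0.2, -14.1], [-0.0426, 0.0026, -0.0261, -0, 0.2, -14.9], [-0.0447, 0.0031, -0.0275, -0, 0.2, -15.8], [-0.0468, 0.0037, -0.0288, -0, 0.2, -16.6]]
```

Emit:
move_arm --rows '[[[-0.002,0,0,0,0,0],[-0.004,0,-0.001,0,0,0],[-0.006,0,-0.002,0,0,-0.5],[-0.008,0,-0.003,0,0,-1],[-0.01,0,-0.005,0,0,-2],[-0.012,0,-0.006,0,0,-3],[-0.014,0,-0.0075,0,0,-3.5],[-0.016,0,-0.009,0,0,-4.5],[-0.018,0,-0.01,0,0,-5],[-0.02,0,-0.0115,0,0,-6],[-0.022,0,-0.0127,0,0,-6.7],[-0.024,0,-0.014,0,0,-7.5],[-0.026,0,-0.0153,0,0.2,-8.2],[-0.028,0,-0.0167,0,0.2,-9],[-0.03,0.0003,-0.018,0,0.2,-9.8],[-0.032,0.0006,-0.0193,0,0.2,-10.7],[-0.034,0.001,-0.0207,0,0.2,-11.5],[-0.036,0.0013,-0.022,0,0.2,-12.4],[-0.038,0.0017,-0.0232,0,0.2,-13.2],[-0.04,0.002,-0.0245,0,0.2,-14]]]'

```text
time: 7.95
tool_pos: [488.0, -149.0, 128.6]
tcp_rot: [-159.9, 53.5, 103.7]
ft_force: [0.2, 0.8, -1.0]
finger_gap: -0.1
```

```bash
python3 look.py c5; python3 plan.py 16 40 20
```

```text
7.95 [  9.4  18.6 102.6 -51.2  87.3  22.3] [ 488.  -149.   128.6] [-159.9   53.5  103.7] [ 0.2  0.8 -1. ]
[[-0.0006, 0, -0.0005, -0, 0, -0.2], [-0.0032, -0, -0.0021, -0, 0, -1.2], [-0.0058, 0, -0.0037, -0, 0, -2.3], [-0.0083, 0.0001, -0.0053, -0, 0, -3.3], [-0.0109, 0.0003, -0.0069, -0, 0, -4.3], [-0.0135, 0.0005, -0.0085, -0, 0, -5.4], [-0.0161, 0.0008, -0.0101, -0, 0, -6.4], [-0.0187, 0.0011, -0.0116, -0, 0, -7.5], [-0.0213, 0.0015, -0.0131, -0, 0, -8.5], [-0.0239, 0.002, -0.0147, -0, 0, -9.6], [-0.0264, 0.0025, -0.0162, -0, 0, -10.7], [-0.029, 0.0031, -0.0176, -0, 0, -11.7], [-0.0316, 0.0037, -0.0191, -0, 0, -12.8], [-0.0341, 0.0044, -0.0206, -0, 0, -13.9], [-0.0367, 0.0052, -0.022, -0, 0, -15], [-0.0392, 0.006, -0.0234, -0, 0, -16.1], [-0.0418, 0.0069, -0.0248, -0, 0, -17.2], [-0.0443, 0.0078, -0.0261, -0, 0, -18.4], [-0.0468, 0.0088, -0.0275, -0, 0, -19.5], [-0.0493, 0.0099, -0.0288, -0, 0, -20.6]]
```

View pics/c5.png

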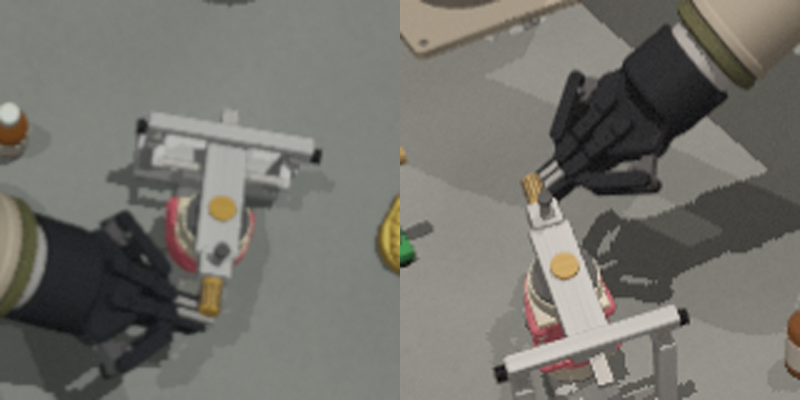

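It works: the arm has lifted about 16°, and the hinge bar ends are unmoved (top crop 142,125 and 317,155). Continuing.

Emit:
move_arm --rows '[[[-0.001,0,-0.0007,0,0,-0.5],[-0.0032,0,-0.0021,0,0,-1.2],[-0.0058,0,-0.0037,0,0,-2.3],[-0.0083,0,-0.0053,0,0,-3.3],[-0.0109,0.0003,-0.0069,0,0,-4.3],[-0.0135,0.0005,-0.0085,0,0,-5.4],[-0.0161,0.0008,-0.01,0,0,-6.4],[-0.0187,0.0011,-0.0116,0,0,-7.5],[-0.0213,0.0015,-0.0131,0,0,-8.5],[-0.0239,0.002,-0.0147,0,0,-9.6],[-0.0264,0.0025,-0.0162,0,0,-10.7],[-0.029,0.003,-0.0176,0,0,-11.7],[-0.0316,0.0037,-0.0191,0,0,-12.8],[-0.0341,0.0044,-0.0206,0,0,-13.9],[-0.0367,0.0052,-0.022,0,0,-15],[-0.0392,0.006,-0.0234,0,0,-16.1],[-0.0418,0.007,-0.0248,0,0,-17.2],[-0.0443,0.0078,-0.026,0,0,-18.4],[-0.0468,0.0088,-0.0275,0,0,-19.5],[-0.0493,0.0099,-0.0288,0,0,-20.6]]]'

```text
time: 10.05
tool_pos: [509.2, -154.5, 182.4]
tcp_rot: [-139.7, 42.9, 130.6]
ft_force: [-0.7, 2.2, -1.4]
finger_gap: 0.0
```

```bash
python3 look.py c6; python3 plan.py 39.5 63.5 20
```

```text
10.05 [  8.5  16.2  98.9 -51.5  90.6  -3.6] [ 509.2 -154.5  182.4] [-139.7   42.9  130.6] [-0.7  2.2 -1.4]
[[-0.0013, -0.0002, -0.0007, 0, 0, -0.7], [-0.004, 0, -0.002, 0, 0, -1.8], [-0.0068, 0.0003, -0.0032, 0, 0, -3], [-0.0095, 0.0006, -0.0045, 0, 0, -4.2], [-0.0123, 0.0009, -0.0057, 0, 0, -5.4], [-0.015, 0.0013, -0.0069, 0, 0, -6.5], [-0.0177, 0.0018, -0.008, 0, 0, -7.7], [-0.0205, 0.0023, -0.0092, 0, 0, -8.9], [-0.0232, 0.0029, -0.0103, 0, 0, -10.2], [-0.026, 0.0036, -0.0113, 0, 0, -11.4], [-0.0287, 0.0043, -0.0124, 0, 0, -12.6], [-0.0314, 0.005, -0.0134, 0, 0, -13.9], [-0.0342, 0.0058, -0.0144, 0, 0, -15.1], [-0.0369, 0.0067, -0.0154, 0, 0, -16.4], [-0.0396, 0.0076, -0.0163, 0, 0, -17.7], [-0.0423, 0.0085, -0.0172, 0, 0, -18.9], [-0.0451, 0.0095, -0.0181, 0, 0, -20.2], [-0.0478, 0.0106, -0.0189, 0, 0, -21.5], [-0.0504, 0.0117, -0.0197, 0, 0, -22.9], [-0.0531, 0.0129, -0.0205, 0, 0, -24.2]]
```

View pics/c6.png

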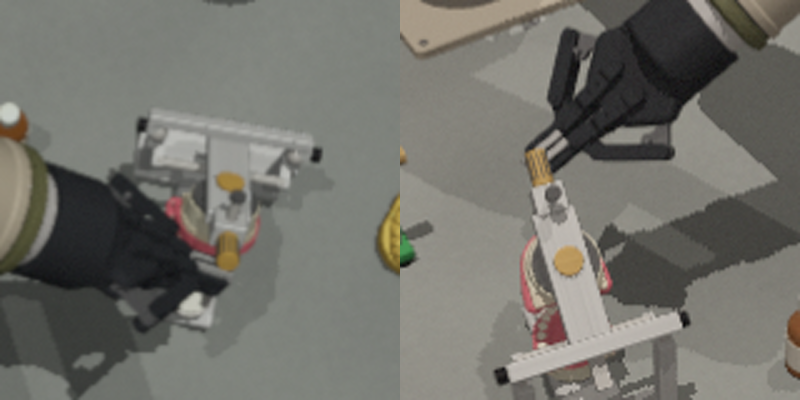

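Emit:
move_arm --rows '[[[-0.0013,0,-0.0007,0,0,-0.7],[-0.004,0,-0.002,0,0,-1.8],[-0.0068,0.0003,-0.0032,0,0,-3],[-0.0095,0.0006,-0.0045,0,0,-4.2],[-0.0123,0.001,-0.0057,0,0,-5.4],[-0.015,0.0013,-0.0069,0,0,-6.5],[-0.0177,0.0018,-0.008,0,0,-7.7],[-0.0205,0.0023,-0.0092,0,0,-8.9],[-0.0232,0.003,-0.0103,0,0,-10.2],[-0.026,0.0036,-0.0113,0,0,-11.4],[-0.0287,0.0043,-0.0124,0,0,-12.6],[-0.0314,0.005,-0.0134,0,0,-13.9],[-0.0342,0.0058,-0.0144,0,0,-15.1],[-0.0369,0.0067,-0.0154,0,0,-16.4],[-0.0396,0.0076,-0.0163,0,0,-17.7],[-0.0423,0.0085,-0.0172,0,0,-18.9],[-0.045,0.0095,-0.018,0,0,-20.2],[-0.0478,0.0106,-0.0189,0,0,-21.5],[-0.0504,0.0117,-0.0197,0,0,-22.9],[-0.053,0.0129,-0.0205,0,0,-24.2]]]'

```text
time: 12.15
tool_pos: [548.8, -165.4, 223.7]
tcp_rot: [-128.2, 25.2, 150.8]
ft_force: [-1.3, 1.8, 0.8]
finger_gap: -0.1
```

```bash
python3 look.py c7; python3 plan.py 63 85 20
```

```text
12.15 [  7.   18.1  91.7 -52.3  92.7 -32.9] [ 548.8 -165.4  223.7] [-128.2   25.2  150.8] [-1.3  1.8  0.8]
[[-0.0016, -0.0001, -0.0006, -0, 0, -0.6], [-0.0043, -0.0001, -0.0013, -0, 0, -1.9], [-0.007, 0, -0.0019, -0, 0, -3.1], [-0.0097, 0.0001, -0.0025, -0, 0, -4.3], [-0.0124, 0.0003, -0.0031, -0, 0, -5.6], [-0.0151, 0.0005, -0.0037, -0, 0, -6.8], [-0.0178, 0.0008, -0.0042, -0, 0, -8.1], [-0.0206, 0.0011, -0.0047, -0, 0, -9.4], [-0.0233, 0.0015, -0.0052, -0, 0, -10.6], [-0.026, 0.0019, -0.0056, -0, 0, -11.9], [-0.0288, 0.0023, -0.006, -0, 0, -13.2], [-0.0315, 0.0028, -0.0064, -0, 0, -14.5], [-0.0342, 0.0033, -0.0068, -0, 0, -15.8], [-0.0369, 0.0039, -0.0071, -0, 0, -17.1], [-0.0396, 0.0045, -0.0074, -0, 0, -18.4], [-0.0424, 0.0052, -0.0077, -0, 0, -19.7], [-0.0451, 0.0059, -0.0079, -0, 0, -21], [-0.0478, 0.0067, -0.0081, -0, 0, -22.3], [-0.0505, 0.0075, -0.0083, -0, 0, -23.6], [-0.0532, 0.0083, -0.0085, -0, 0, -25]]
```

View pics/c7.png

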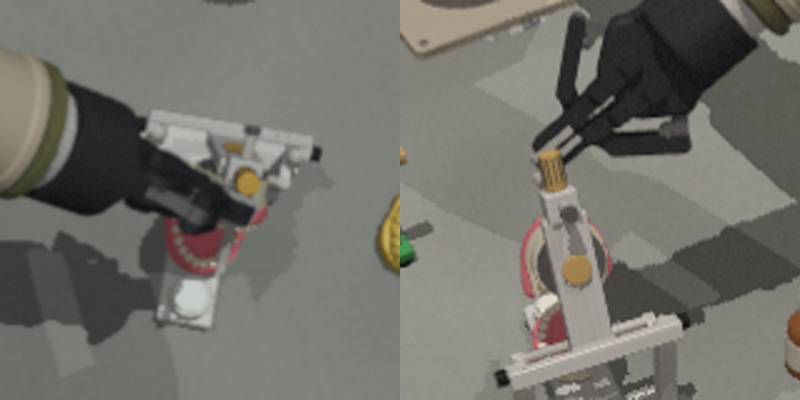

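Emit:
move_arm --rows '[[[-0.0016,0,-0.0006,0,0,-0.6],[-0.0043,0,-0.0013,0,0,-1.9],[-0.007,0,-0.0019,0,0,-3.1],[-0.0097,0,-0.0025,0,0,-4.3],[-0.0124,0.0003,-0.0031,0,0,-5.6],[-0.015,0.0005,-0.0037,0,0,-6.8],[-0.0178,0.0008,-0.0042,0,0,-8.1],[-0.0206,0.0011,-0.0047,0,0,-9.4],[-0.0233,0.0015,-0.0052,0,0,-10.6],[-0.026,0.002,-0.0056,0,0,-11.9],[-0.0288,0.0023,-0.006,0,0,-13.2],[-0.0315,0.003,-0.0064,0,0,-14.5],[-0.0342,0.0035,-0.0067,0,0,-15.8],[-0.0369,0.004,-0.007,0,0,-17.1],[-0.0396,0.0046,-0.0073,0,0,-18.4],[-0.0424,0.0054,-0.0076,0,0,-19.7],[-0.045,0.006,-0.0078,0,0,-21],[-0.0478,0.0068,-0.008,0,0,-22.3],[-0.0505,0.0076,-0.0082,0,0,-23.6],[-0.053,0.0085,-0.0084,0,0,-25]]]'

```text
time: 14.25
tool_pos: [597.0, -178.8, 245.0]
tcp_rot: [-124.1, 4.9, 166.0]
ft_force: [-0.7, 0.2, 0.4]
finger_gap: -0.1
```

```bash
python3 look.py c8; python3 plan.py 84.5 104.5 20 rho=145
```

```text
14.25 [  5.3  23.2  83.  -53.   93.7 -61.8] [ 597.  -178.8  245. ] [-124.1    4.9  166. ] [-0.7  0.2  0.4]
[[-0.0015, 0.0003, 0.0003, -0, -0, -0.5], [-0.004, 0, 0.0002, -0, -0, -1.7], [-0.0066, -0.0002, 0.0001, -0, -0, -3], [-0.0091, -0.0004, 0, -0, -0, -4.2], [-0.0117, -0.0006, 0, -0, -0, -5.4], [-0.0142, -0.0007, 0, -0, -0, -6.6], [-0.0168, -0.0008, 0, -0, -0, -7.8], [-0.0194, -0.0009, 0.0001, -0, -0, -9], [-0.0219, -0.0009, 0.0002, -0, -0, -10.2], [-0.0245, -0.0009, 0.0003, -0, -0, -11.4], [-0.0271, -0.0008, 0.0004, -0, -0, -12.6], [-0.0296, -0.0008, 0.0005, -0, -0, -13.8], [-0.0322, -0.0006, 0.0007, -0, -0, -15], [-0.0348, -0.0005, 0.0009, -0, -0, -16.2], [-0.0373, -0.0002, 0.0011, -0, -0, -17.4], [-0.0399, 0, 0.0014, -0, -0, -18.6], [-0.0425, 0.0003, 0.0016, -0, -0, -19.8], [-0.045, 0.0006, 0.0019, -0, -0, -20.9], [-0.0476, 0.001, 0.0022, -0, -0, -22.1], [-0.0501, 0.0014, 0.0026, -0, -0, -23.3]]
```

View pics/c8.png

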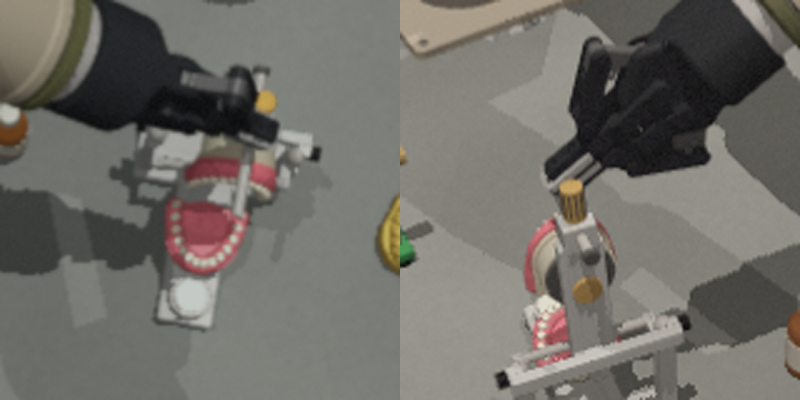

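Emit:
move_arm --rows '[[[-0.0015,0.0003,0.0003,0,0,-0.5],[-0.004,0,0.0002,0,0,-1.7],[-0.0066,0,0,0,0,-3],[-0.0091,-0.0004,0,0,0,-4.2],[-0.0117,-0.0006,0,0,0,-5.4],[-0.0142,-0.0007,0,0,0,-6.6],[-0.0168,-0.0008,0,0,0,-7.8],[-0.0194,-0.0009,0,0,0,-9],[-0.0219,-0.0009,0,0,0,-10.2],[-0.0245,-0.0009,0.0003,0,0,-11.4],[-0.027,-0.0008,0.0004,0,0,-12.6],[-0.0296,-0.0008,0.0005,0,0,-13.8],[-0.0322,-0.0006,0.0007,0,0,-15],[-0.0348,-0.0005,0.0009,0,0,-16.2],[-0.0373,-0.0002,0.0011,0,0,-17.4],[-0.0399,0,0.0014,0,0,-18.6],[-0.0425,0.0003,0.0016,0,0,-19.8],[-0.045,0.0006,0.0019,0,0,-20.9],[-0.0476,0.001,0.0022,0,0,-22.1],[-0.05,0.0014,0.0026,0,0,-23.3]]]'

```text
time: 16.35
tool_pos: [645.2, -192.3, 246.6]
tcp_rot: [-125.2, -14.3, 179.2]
ft_force: [-0.6, -0.1, 0.3]
finger_gap: 0.0
```

```bash
python3 look.py c9; python3 plan.py 104 118 20 rho=145
```

```text
16.35 [  3.8  29.7  74.2 -53.6  93.9 -87.7] [ 645.2 -192.3  246.6] [-125.2  -14.3  179.2] [-0.6 -0.1  0.3]
[[-0.0006, -0.0004, -0.0001, -0, -0, -0.2], [-0.0024, -0.0008, 0.0002, -0, -0, -1], [-0.0041, -0.0012, 0.0005, -0, -0, -1.9], [-0.0059, -0.0016, 0.0007, -0, -0, -2.7], [-0.0076, -0.0019, 0.001, -0, -0, -3.5], [-0.0094, -0.0023, 0.0013, -0, -0, -4.3], [-0.0112, -0.0026, 0.0017, -0, -0, -5.1], [-0.0129, -0.0029, 0.002, -0, -0, -5.9], [-0.0147, -0.0032, 0.0023, -0, -0, -6.7], [-0.0165, -0.0034, 0.0027, -0, -0, -7.5], [-0.0182, -0.0037, 0.003, -0, -0, -8.3], [-0.02, -0.0039, 0.0034, -0, -0, -9.1], [-0.0218, -0.0041, 0.0038, -0, -0, -9.9], [-0.0235, -0.0043, 0.0042, -0, -0, -10.7], [-0.0253, -0.0045, 0.0046, -0, -0, -11.5], [-0.0271, -0.0046, 0.005, -0, -0, -12.2], [-0.0289, -0.0047, 0.0054, -0, -0, -13], [-0.0306, -0.0048, 0.0059, -0, -0, -13.8], [-0.0324, -0.0049, 0.0063, -0, -0, -14.6], [-0.0342, -0.005, 0.0068, -0, -0, -15.3]]
```

View pics/c9.png

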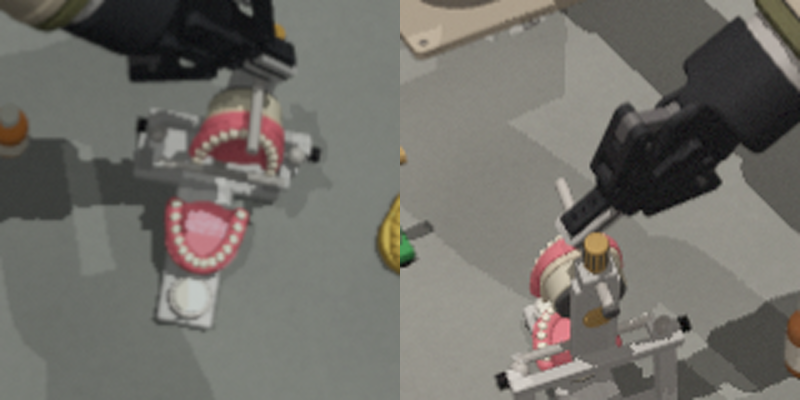

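Emit:
move_arm --rows '[[[-0.0007,-0.0003,0,0,0,-0.2],[-0.0024,-0.0006,0.0002,0,0,-1],[-0.004,-0.001,0.0005,0,0,-1.9],[-0.0059,-0.0014,0.0007,0,0,-2.7],[-0.0076,-0.0018,0.001,0,0,-3.5],[-0.0094,-0.0022,0.0013,0,0,-4.3],[-0.0112,-0.0025,0.0017,0,0,-5.1],[-0.0129,-0.0028,0.002,0,0,-5.9],[-0.0147,-0.0031,0.0023,0,0,-6.7],[-0.0165,-0.0034,0.0027,0,0,-7.5],[-0.0182,-0.0037,0.003,0,0,-8.3],[-0.02,-0.004,0.0034,0,0,-9.1],[-0.0218,-0.0041,0.0038,0,0,-9.9],[-0.0235,-0.0043,0.0042,0,0,-10.7],[-0.0253,-0.0045,0.0046,0,0,-11.5],[-0.027,-0.0046,0.005,0,0,-12.2],[-0.0289,-0.0047,0.0054,0,0,-13],[-0.0306,-0.0048,0.0059,0,0,-13.8],[-0.0324,-0.0049,0.0063,0,0,-14.6],[-0.034,-0.005,0.0068,0,0,-15.3]]]'

```text
time: 18.45
tool_pos: [677.9, -201.2, 238.3]
tcp_rot: [-128.7, -26.6, -171.0]
ft_force: [0.2, -0.4, -0.8]
finger_gap: -0.3
```

```bash
python3 look.py c10; python3 plan.py 117 123 10 rho=145
```

```text
18.45 [   3.    34.8   68.   -53.8   93.8 -104.3] [ 677.9 -201.2  238.3] [-128.7  -26.6 -171. ] [ 0.2 -0.4 -0.8]
[[0.0007, 0.0002, -0.0003, 0, -0, 0.4], [-0.0007, -0.0003, 0.0001, 0, -0, -0.3], [-0.0022, -0.0007, 0.0005, 0, -0, -0.9], [-0.0037, -0.0011, 0.0009, 0, -0, -1.6], [-0.0051, -0.0015, 0.0013, 0, -0, -2.2], [-0.0066, -0.0019, 0.0018, 0, -0, -2.9], [-0.008, -0.0023, 0.0022, 0, -0, -3.5], [-0.0095, -0.0026, 0.0026, 0, -0, -4.2], [-0.0109, -0.003, 0.0031, 0, -0, -4.8], [-0.0124, -0.0033, 0.0036, 0, -0, -5.5]]
```

View pics/c10.png

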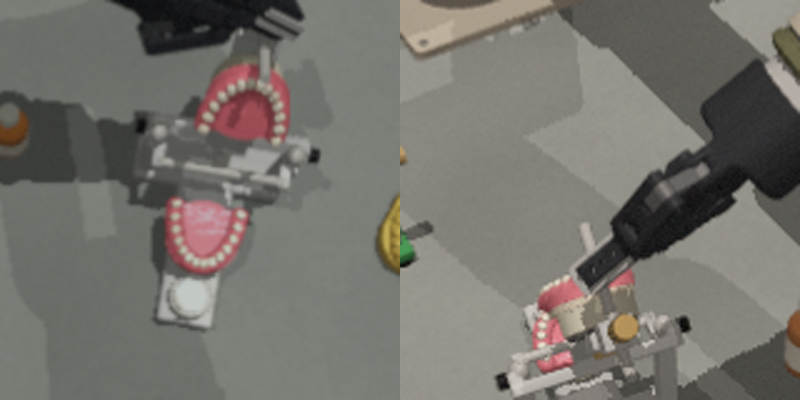

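The arm has gone on to its stop: the screw is at scene crop (622,328), clear of the fingers. I'll back out along the tool axis (left and up) and then check.

Emit:
move_arm --rows '[[[0.001,0,-0.002,0,0,0],[0.002,0,-0.006,0,0,0],[0.003,0,-0.012,0,0,0],[0.003,0,-0.02,0,0,0],[0.003,0,-0.03,0,0,0],[0.003,0,-0.042,0,0,0],[0.003,0,-0.056,0,0,0],[0.003,0,-0.072,0,0,0],[0.003,0,-0.088,0,0,0],[0.003,0,-0.104,0,0,0],[0.003,0,-0.12,0,0,0],[0.003,0,-0.134,0,0,0],[0.003,0,-0.144,0,0,0],[0.003,0,-0.149,0,0,0],[0.003,0,-0.15,0,0,0],[0.003,0,-0.15,0,0,0]]]'

```text
time: 20.15
tool_pos: [698.2, -79.5, 323.2]
tcp_rot: [-128.7, -26.6, -171.1]
ft_force: [-0.1, -0.5, 0.6]
finger_gap: 0.1
```

```bash
python3 look.py c11; python3 - <<'E'
from h import *
a=shot("scene","scene11"); b=shot("top","top11")
for th in (110,120,126):
    t=np.radians(th); S=H+150*(-np.cos(t)*ex+np.sin(t)*ez)
    print(th,(proj(b,S)-[320,140])*2.5,(proj(a,S)-[200,180])*2.5+[400,0])
E
```

```text
20.15 [  11.9   38.6   53.7  -53.3  107.2 -107.5] [698.2 -79.5 323.2] [-128.7  -26.6 -171.1] [-0.1 -0.5  0.6]
110 [274.63668678  14.45622704] [601.47196861 260.82345001]
120 [275.64307571 -11.34393616] [615.37351414 299.40877702]
126 [275.40486002 -23.81827313] [623.4258697  323.77394978]
```

View pics/c11.png

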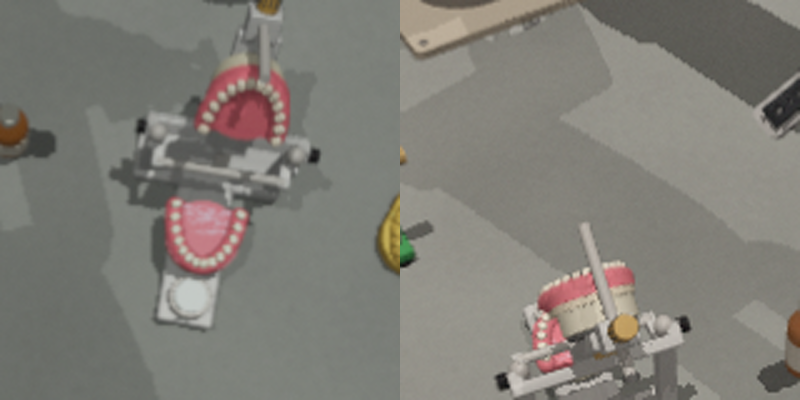

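View pics/scene11.png

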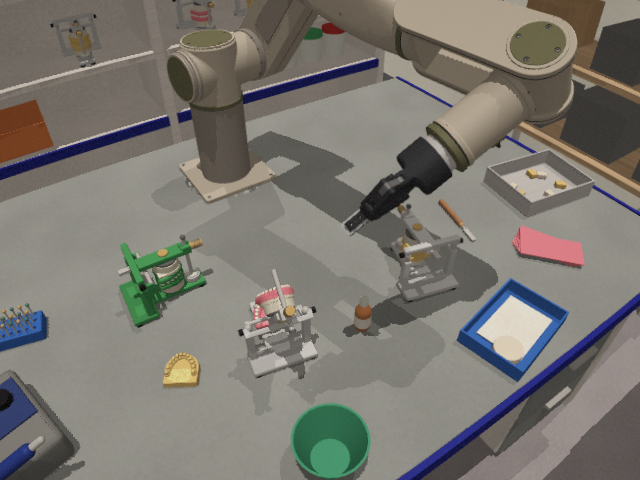

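View pics/top11.png

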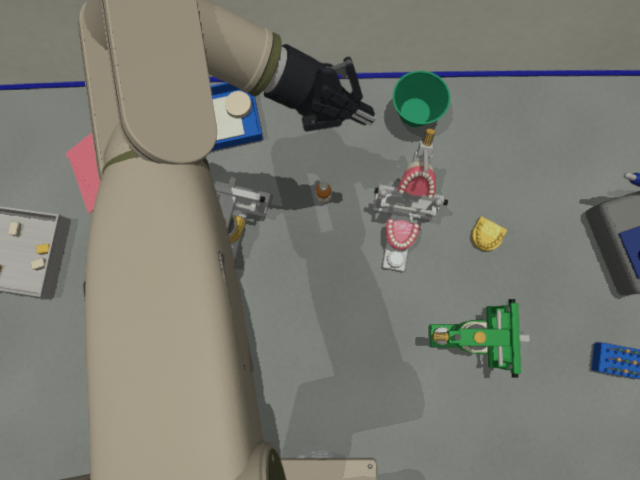

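The scene screw at (622,328) matches the 126° prediction (623,324) in both the contact and retreat views. The bottle, spare model and yellow articulator are unmoved, and the robot touches nothing.

```bash
python3 -c "
from bench import hand_in
print(hand_in())"
```

```text
the job is handed in; nothing more can be done
None
```

The pink articulator is open: its upper arm leans back on its stop and stays there by itself. I handed the job in at about 20 s of the 54 s allowed.

**How:** I slid the shut fingers under the brass screw from the left. I then lifted it along an arc about the hinge at about 7–12°/s. From about 104° (1.8 rad) the arm went on to its stop by itself, damped by its hinge and ahead of the fingers; I have no picture of that moment. I then backed the gripper out to the left and up.

**Last checks:**
- **Open angle:** the screw is at scene crop pixel (622,328), against (623,324) predicted for 126°. It did not move between the last two pictures.
- **Pink articulator in place:** its hinge bar ends and base are at the same top-view pixels as before.
- **Bystanders:** the bottle, spare model and green articulator had not moved. The yellow articulator looked closed and in place in the scene view; in the last top view the robot arm partly hid it. The knife was visible only in the scene view, where it looked unmoved.
- **Forces:** the wrist force read at most about 2.7 N at the end of each move; I did not read it during the moves.

No check failed. The images and my predictions agreed within about 4 pixels of the enlarged crop.

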